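# Tip the spice tin onto its back on the labelling board and slide it to the stop

### The job

Get the oblong spice tin ready for a date label without picking it up: with your fingertips push high on its front, the side facing you, so that it topples straight over backwards and comes to rest on its back inside the yellow rectangle of the labelling board, short of the metal stop bar. Then push it along the board until its lid end sits flat against the stop bar, still on its back between the yellow side lines, and leave it there. Only push the tin, never lift it, and leave the spice jars round the board standing where they are.

Things in the scene. Friction and masses are not known exactly. Their poses are not given: they have to be found in the camera images.
- label_board: White labelling board, 240 x 150 mm and 8 mm thick, fixed to the table. Origin: centre of its underside (on the table); x along its length towards the stop bar (away from the robot, within 0.45 rad of the world's x), y across it, z up.
- rect_center (a point): Centre of the inside of the flat yellow painted rectangle, on the board's upper face; axes as the board's. The inside is 125 mm along x (near line at -62.5 mm, stop bar at +62.5 mm) and 100 mm along y; in the board's frame it lies at x = 32.5 mm, z = 8 mm.
- stop_face (a point): Middle of the near face of the aluminium stop bar across the far end of the rectangle, at x = 95 mm, z = 17 mm in the board's frame; axes as the board's. The bar is 130 mm long (y), 12 mm thick and stands 18 mm above the board.
- tin_center (a point): Centre (half-way up, 33.5 mm) of the oblong spice tin, loose, about 70 g, red and white with a shut cream lid: 34 to 36 mm deep (its x, front to back), 56 mm wide (y), 67 mm tall (z, underside to lid). The lid is the top 8 mm, about 1 mm proud. Lying on its back it is some 35 mm high, its z towards the stop bar and its x down.
- tin: The same tin, origin at the centre of its underside, same axes. At the start it stands on the board, front to the robot, back to the stop bar (within 0.12 rad), its back foot edge 5 to 18 mm past the near yellow line, so toppled backwards it lies inside, lid some 30 to 45 mm short of the bar. Pushed near its top it tips without sliding and falls by itself once leaned about 28 degrees.
- cayenne: Small spice jar with a red cap, 40 mm across and 65 mm tall, standing beside the board. Loose; origin at the centre of its underside. To be left alone.
- mace: Small spice jar with a red cap, 39 mm across and 59 mm tall, standing beside the board. Loose; origin at the centre of its underside. To be left alone.
- five_spice: Dark spice jar with a black cap, 51 mm across and 81 mm tall, standing beside the board. Loose; origin at the centre of its underside. To be left alone.
- allspice: Small spice jar with a red cap, 42 mm across and 61 mm tall, standing beside the board. Loose; origin at the centre of its underside. To be left alone.
- cinnamon: Spice jar with a cream cap, 56 mm across and 111 mm tall, standing beyond the far end of the board. Loose; origin at the centre of its underside. To be left alone.
Mind the look-alikes: they are no part of the job. Leave any orange look-alike of the tin alone.

How it is judged:
By the outcome, as a careful person would: the job done as asked, in the order asked, and still so for the second after the job is handed in, with the robot touching nothing.
It also fails if it takes over 40 s, if anything falls off the work surface, if the arm or the gripper's body presses on something with over 40 N, if the wrist force passes 120 N, or if a joint passes its speed limit or range.

### The arm

A 6-joint arm with a two-finger parallel gripper is mounted at the origin on a cart in front of the work surface, level with it; the furniture and walls round the work are solid. World frame = base frame: x ahead of the robot, y to its left, z up, the work surface at z = 0. Lengths are in m, angles in rad, forces in N, time in s.
With the tool pointing down it reaches from about 0.3 to 0.75 m from the base axis. Payload 8.5 kg.
Tool frame: the origin (TCP) lies at the very end of the fingers, on their centre line; the grasp point (between the pads) lies 19 mm behind it; z points along the fingers, y is the line along which they close (so a half turn about z gives the same grasp; the last joint's range is limited). The gripper opens to 85 mm and grips with 20 to 120 N. Pads are 22 mm wide; open, the fingers measure 114 mm over their backs; the gripper's body (76 mm by 85 mm) begins 54 mm behind the grasp point. The pads swing forward as they close: fully open they stand 13 mm farther back than shut.
Start: joints at [0.934, 0.381, 1.297, -0, 1.464, -0.215], TCP at [0.225, 0.502, 0.231] pointing down, gripper open.
Joint ranges: [-3.11, 3.11], [-0.89, 2.33], [0.22, 2.48], [-1.42, 4.56], [0.17, 2.85], [-2.88, 2.88]. Speed limits (rad/s): [2.39, 2.39, 3.14, 3.14, 3.14, 3.14].

### API

Orientations are given as [roll, pitch, yaw] about the fixed x, y, z axes, in that order (R = Rz(yaw) Ry(pitch) Rx(roll)).
In Python, from workcell import env gives the robot as it stands. The module is installed in compiled form; this text tells all that it offers.
- The arm moves only by the tool move_arm, never from a script. Its arguments are lists of equal length, an entry for each row: "jaw": the closure, from 0 (fully open) to 1 (shut); "slide": the shift along the tool's x, y, z each as a share of 40 mm, from -1 to 1, a list of three; "dr": the turn, a rotation vector about the tool's x, y, z each as a share of 0.1 rad, from -1 to 1, a list of three. In form: {"jaw": [jaw, ...], "slide": [[x, y, z], ...], "dr": [[ax, ay, az], ...]}. A call has 1 to 12 rows; each row shifts and turns the commanded pose from where the row before left it, along the tool's axes as they then stand; what a row does not reach is not made up. A row lasts 1/12 s, in which the tool goes at most 41.7 mm and 7.16 degrees, less where a joint would pass 70% of its speed; a pose out of reach is approached as far as the arm can. A call with a number of a shift or a turn outside -1 to 1 is refused whole. A call with a gripper value outside its range is refused whole. The fingers move at their own pace and stop on an object; "newtons" is the grip in N (left out, the last holds). Time passes only in rows, so rows that do not move let the fingers close. It gives the time, the measured TCP pose, the force, the opening and the grip force at its end, in the units of the state.
- env.state(): the state, without advancing time (a new reading comes with each control period).
- env.read_camera(name): name is "scene" or "top" or "wrist"; returns (picture, depth): 480x640x3 uint8, red, green, blue; 480x640 float32, m along the optical axis (not along the pixel's ray), 0 where there is no reading.
- env.camera_model(name): a dict with "mtx" (3x3 intrinsics, pixels), "extrinsics" (4x4, takes a point from camera to world coordinates). Camera axes: x right, y up, looking along -z (the intrinsics and any distortion apply to the point x, -y, -z); pixel columns grow to the right and rows downward; lengths in m; the calibration is good to about 2 mm. A picture is of the moment at which its call begins: read the wrist's pose just before it. camera_model takes no time and is no camera call; for the wrist camera it gives the pose at the moment of the call.
- env.hand_in(): hands the job in; it is judged then, once.
Trained networks look in the newest picture that a camera, given by its name, has taken for a name from the list of things; names that differ only in an ending like _2 or _b are one class to them, and where a whole thing is asked for, a point or a joint stands for the part that bears it (a point fixed in the world has none). Each returns a list of dicts, best first, with "p" (0 to 1); they miss things now and then, are a little off and sometimes report something else, mostly with a low value. They report only what shows in the picture. A call takes as long as a camera call. They do not tell look-alikes from the thing itself.
- env.silhouettes(thing, camera): "pixels" (480x640 bool, what is visible of it) and "pixel" ([column, row] in pixels, amid what is visible of it).
The state is a dict: "time_s": time; "q": joint angles; "dq": joint speeds; "joint_efforts": joint torques, N m; "tool_pos": TCP position; "orientation": TCP orientation; "contact_force": force on the tool from outside, world axes, zero at the start; "wrist_torque": the same for the moment, N m; "grip_width": opening from 0.0 (shut) to 1.0 (fully open); "grasp_force": force on a finger pad.
Only numpy, scipy, OpenCV 4.12 (cv2) and the standard library are available. Lean on these libraries where they do the work, as an engineer would, in place of code of your own. Each camera call takes 0.05 s, during which the arm holds its last target. There are 200 camera calls.

## Working session

There is one attempt and no reset: what is moved stays moved. The work goes in short steps, Python scripts to look and compute and a tool call to move; the robot and the scene stay as the last step left them, time stands still between calls to the robot, and variables do not carry over. Pictures are saved under pics/ and viewed, at most 10 in all, crops included, and the job is handed in when it is done.

Besides the shell and the picture viewer there is one more tool, called after "Request:" as name(argument=value, ...) on one line, values as JSON. move_arm: Moves the arm, as the interface text tells. Shift numbers are shares of 40 mm and turn numbers shares of 0.1 rad, none past 1 either way. Its arguments: {"type":"object","properties":{"jaw":{"type":"array"},"slide":{"type":"array"},"dr":{"type":"array"},"newtons":{"type":"number"}},"required":["jaw","slide","dr"]}

```bash
mkdir -p pics; cat > h.py <<'E'
from workcell import env
import numpy as np, cv2
def cloud(cam,d):
    m=env.camera_model(cam); K=np.array(m["mtx"]);T=np.array(m["extrinsics"])
    v,u=np.mgrid[0:480,0:640]
    P=np.stack([(u-K[0,2])/K[0,0]*d,-(v-K[1,2])/K[1,1]*d,-d],-1)
    return P@T[:3,:3].T+T[:3,3]
def save(n,im): cv2.imwrite(f"pics/{n}.png",cv2.cvtColor(im,cv2.COLOR_RGB2BGR))
E
python3 - <<'E'
from h import *
s=env.state();print(s)
ims=[]
for c in ["scene","top"]:
    im,d=env.read_camera(c);save(c,im);np.savez(c,im=im,d=d)
    P=cloud(c,d);ims.append(im)
    for t in ["label_board","tin","cayenne","mace","five_spice","allspice","cinnamon"]:
        for r in env.silhouettes(t,c)[:3]:
            k=r["pixels"]&(d>0);
            if k.sum()<5: continue
            Q=P[k];print(c,t,round(r["p"],2),r["pixel"],k.sum(),np.median(Q,0).round(3),np.percentile(Q[:,2],[3,97]).round(3))
E
```

```text
{'time_s': 0.0, 'q': array([ 9.33721011e-01,  3.81208932e-01,  1.29826946e+00,  4.86021977e-05,
        1.46358095e+00, -2.15284799e-01]), 'dq': array([-0.00134089,  0.00097651, -0.00035863,  0.00027844,  0.00010684,
        0.00031481]), 'joint_efforts': array([ 2.12426812e-04, -4.48466849e+01, -2.31274045e+01, -2.10073672e-04,
        4.85901983e-03, -1.90308629e-05]), 'tool_pos': array([0.2249745 , 0.50156712, 0.23070189]), 'orientation': array([-3.14017014e+00, -3.60522168e-04,  2.71979664e+00]), 'contact_force': array([-0.25154565, -0.46704263,  0.31336231]), 'wrist_torque': array([-0.03742957, -0.00372061,  0.02423367]), 'grasp_force': 0.0, 'grip_width': 1.0005284774618}
scene label_board 0.8 [341.7, 257.3] 4203 [0.516 0.115 0.007] [0.003 0.024]
scene tin 0.94 [355.5, 238.2] 1197 [0.509 0.096 0.048] [0.011 0.075]
scene tin 0.92 [397.0, 301.7] 1800 [0.299 0.16  0.045] [0.004 0.068]
scene tin 0.73 [435.4, 281.8] 1352 [0.328 0.065 0.045] [0.003 0.068]
scene mace 0.78 [288.3, 269.9] 827 [0.478 0.242 0.042] [0.002 0.06 ]
scene mace 0.21 [341.0, 260.6] 4264 [0.516 0.115 0.007] [0.003
[... 161 characters left out ...]
cene cinnamon 0.8 [264.5, 207.8] 1093 [0.662 0.208 0.074] [0.04  0.112]
top label_board 0.65 [334.4, 214.1] 7749 [0.556 0.103 0.009] [0.004 0.026]
top tin 0.9 [315.2, 336.5] 539 [0.314 0.147 0.068] [0.023 0.072]
top tin 0.84 [365.9, 318.6] 524 [0.344 0.05  0.068] [0.017 0.072]
top tin 0.66 [346.0, 225.9] 578 [0.522 0.086 0.075] [0.009 0.08 ]
top cayenne 0.8 [402.9, 150.6] 441 [ 0.678 -0.028  0.065] [0.001 0.07 ]
top mace 0.51 [267.7, 245.3] 322 [0.49  0.238 0.06 ] [0.049 0.064]
top five_spice 0.91 [263.8, 208.7] 599 [0.559 0.249 0.082] [0.017 0.086]
top allspice 0.91 [401.3, 185.0] 407 [ 0.605 -0.031  0.062] [0.013 0.067]
top cinnamon 0.87 [286.4, 149.2] 861 [0.671 0.202 0.111] [0.025 0.116]
```

View pics/top.png

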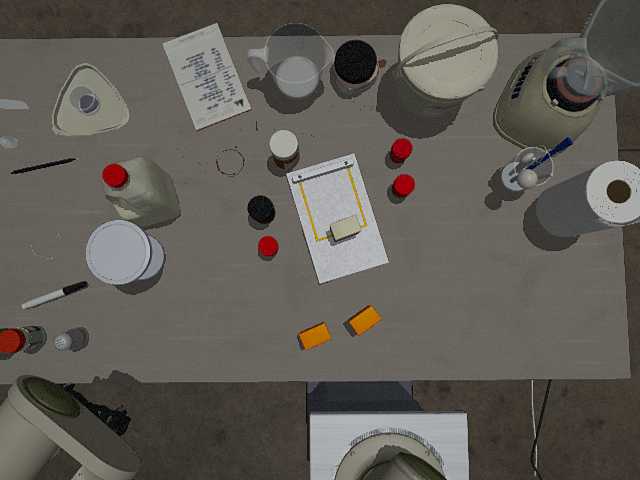

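View pics/scene.png

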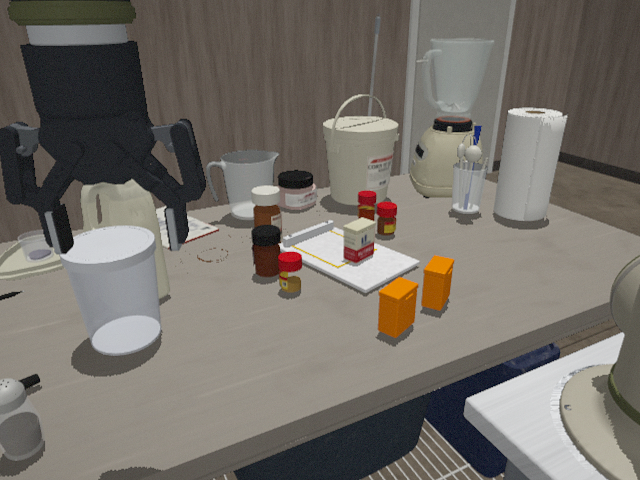

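The top view shows the tin (cream lid) at about (345,228), standing on the board's near part. The orange look-alikes are at (315,336) and (365,319), off the board. In the scene view the red and white tin is at (358,240) and the orange ones at (397,305) and (437,283). The one on the board with the cream lid is the right one. Next I confirm it in a crop and fit the board and tin poses.

```bash
cat > fit.py <<'E'
from h import *
def rect(xy):
    (c,wh,a)=cv2.minAreaRect((xy*1000).astype(np.float32)); return np.array(c)/1000,wh,a
E
python3 - <<'E'
from fit import *
z=np.load("top.npz");im,d=z["im"],z["d"];P=cloud("top",d)
roi=(abs(P[...,0]-.56)<.16)&(abs(P[...,1]-.105)<.12)
hsv=cv2.cvtColor(im,cv2.COLOR_RGB2HSV)
white=(hsv[...,2]>150)&(hsv[...,1]<60)&roi&(d>0)&(P[...,2]<.02)
n,l,st,_=cv2.connectedComponentsWithStats(white.astype(np.uint8));k=l==1+st[1:,4].argmax()
print("board",rect(P[k][:,:2]),np.median(P[k][:,2]))
yel=(hsv[...,1]>120)&(abs(hsv[...,0].astype(int)-25)<8)&roi&(P[...,2]<.02)
print("yellow",rect(P[yel][:,:2]),yel.sum(),np.median(P[yel][:,2]))
t=roi&(P[...,2]>.06)&(np.hypot(P[...,0]-.522,P[...,1]-.086)<.05)
print("tin top",rect(P[t][:,:2]),np.median(P[t][:,2]),t.sum())
save("crop",cv2.resize(im[140:350,240:420],None,fx=3.3,fy=2.8,interpolation=cv2.INTER_CUBIC)[:600])
E
```

```text
board (array([0.55099792, 0.09946995]), (239.12181091308594, 148.91607666015625), 16.414175033569336) 0.008653509735288556
yellow (array([0.60487634, 0.08882542]), (167.5388641357422, 202.30276489257812), 16.75223159790039) 334 0.008946982031050377
tin top (array([0.52407007, 0.08584708]), (35.57170486450195, 55.53139114379883), 19.727794647216797) 0.07597529307500217 497
```

View pics/crop.png

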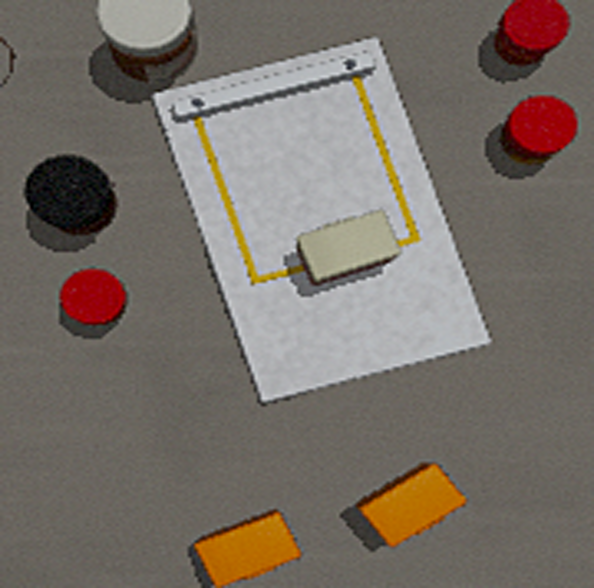

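The crop confirms the cream-lidded tin at about (350,245), standing on the near yellow line of the board. The orange pair is off the board. The measurements fit the given sizes: board 239x149 mm with yaw 0.286, tin 35.6x55.5 mm with yaw 0.344 and its back foot about 18 mm past the line. I turn the tool, then go above the spot in front of the tin.

Request:
move_arm(jaw=[0.8, 0.8, 0.8, 0.8, 0.8, 0.8, 0.8, 0.8], slide=[[0, 0, 0], [0, 0, 0], [0, 0, 0], [0, 0, 0], [0, 0, 0], [0, 0, 0], [0, 0, 0], [0, 0, 0]], dr=[[0, 0, -0.96], [0, 0, -0.96], [0, 0, -0.96], [0, 0, -0.96], [0, 0, -0.96], [0, 0, -0.96], [0, 0, -0.96], [0, 0, -0.96]])

```text
time_s: 1.47
tool_pos: [0.2251, 0.5018, 0.2313]
orientation: [3.142, 0.0, -2.791]
contact_force: [0.2, 0.0, -0.0]
grip_width: 0.198
grasp_force: 0.0
```

Request:
move_arm(jaw=[0.8, 0.8, 0.8, 0.8, 0.8, 0.8, 0.8, 0.8, 0.8, 0.8, 0.8, 0.8], slide=[[-0.11, -0.68, 0.08], [-0.11, -0.68, 0.08], [-0.11, -0.68, 0.08], [-0.11, -0.68, 0.08], [-0.11, -0.68, 0.08], [-0.11, -0.68, 0.08], [-0.11, -0.68, 0.08], [-0.11, -0.68, 0.08], [-0.11, -0.68, 0.08], [-0.11, -0.68, 0.08], [-0.11, -0.68, 0.08], [-0.11, -0.68, 0.08]], dr=[[0, 0, 0], [0, 0, 0], [0, 0, 0], [0, 0, 0], [0, 0, 0], [0, 0, 0], [0, 0, 0], [0, 0, 0], [0, 0, 0], [0, 0, 0], [0, 0, 0], [0, 0, 0]])

```text
time_s: 2.47
tool_pos: [0.3861, 0.2114, 0.193]
orientation: [-3.142, 0.0, -2.795]
contact_force: [-0.3, 1.0, 0.3]
grip_width: 0.198
grasp_force: 0.0
```

Request:
move_arm(jaw=[0.8, 0.8, 0.8, 0.8, 0.8, 0.8, 0.8], slide=[[-0.11, -0.68, 0.08], [-0.11, -0.68, 0.08], [-0.11, -0.68, 0.08], [-0.11, -0.68, 0.08], [-0.11, -0.68, 0.08], [-0.11, -0.68, 0.08], [0, 0, 0]], dr=[[0, 0, 0], [0, 0, 0], [0, 0, 0], [0, 0, 0], [0, 0, 0], [0, 0, 0], [0, 0, 0]])

```text
time_s: 3.05
tool_pos: [0.4678, 0.0647, 0.1732]
orientation: [-3.141, 0.0, -2.799]
contact_force: [0.7, 0.6, 0.4]
grip_width: 0.201
grasp_force: 0.0
```

Request:
move_arm(jaw=[0.8, 0.8, 0.8, 0.8, 0.8, 0.8], slide=[[0, 0, 0.55], [0, 0, 0.55], [0, 0, 0.55], [0, 0, 0.55], [0, 0, 0.55], [0, 0, 0]], dr=[[0, 0, 0], [0, 0, 0], [0, 0, 0], [0, 0, 0], [0, 0, 0], [0, 0, 0]])

```text
time_s: 3.55
tool_pos: [0.4638, 0.0686, 0.0609]
orientation: [3.139, -0.006, -2.795]
contact_force: [-0.8, -0.3, -1.1]
grip_width: 0.2
grasp_force: 0.0
```

```bash
python3 - <<'E'
from h import *
s=env.state();print(s["tool_pos"],s["orientation"])
a,_=env.read_camera("wrist");b,_=env.read_camera("scene")
save("w1",np.hstack([cv2.resize(a,(400,300)),cv2.resize(b[150:330,200:440],(400,300))]))
E
```

```text
[0.46384743 0.06855707 0.06087778] [ 3.13880858 -0.00565374 -2.79535284]
```

View pics/w1.png

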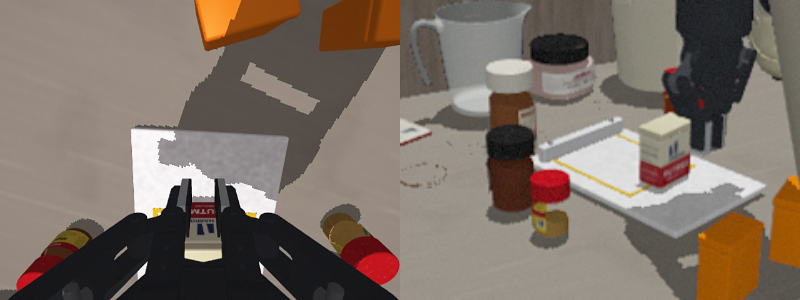

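The fingertips stand centred in front of the tin at lid height. In the right half of the picture the tin is at (663,150) and the fingers at (705,130). I approach, then push slowly.

Request:
move_arm(jaw=[0.8, 0.8, 0.8, 0.8, 0.8, 0.8], slide=[[-0.13, -0.02, 0], [-0.13, -0.02, 0], [-0.13, -0.02, 0], [-0.13, -0.02, 0], [-0.13, -0.02, 0], [0, 0, 0]], dr=[[0, 0, 0], [0, 0, 0], [0, 0, 0], [0, 0, 0], [0, 0, 0], [0, 0, 0]])

```text
time_s: 4.15
tool_pos: [0.4929, 0.0733, 0.064]
orientation: [-3.141, 0.001, -2.795]
contact_force: [-0.6, -0.5, 0.6]
grip_width: 0.197
grasp_force: 0.0
```

Request:
move_arm(jaw=[0.8, 0.8, 0.8, 0.8, 0.8, 0.8, 0.8, 0.8], slide=[[-0.07, 0, 0], [-0.07, 0, 0], [-0.07, 0, 0], [-0.07, 0, 0], [-0.07, 0, 0], [-0.07, 0, 0], [-0.07, 0, 0], [0, 0, 0]], dr=[[0, 0, 0], [0, 0, 0], [0, 0, 0], [0, 0, 0], [0, 0, 0], [0, 0, 0], [0, 0, 0], [0, 0, 0]])

```text
time_s: 4.82
tool_pos: [0.5106, 0.0799, 0.0637]
orientation: [-3.141, 0.0, -2.795]
contact_force: [-0.1, -0.2, 0.2]
grip_width: 0.2
grasp_force: 0.0
```

```bash
python3 - <<'E'
from h import *
a,_=env.read_camera("wrist");b,_=env.read_camera("scene")
save("w2",np.hstack([cv2.resize(a,(400,300)),cv2.resize(b[150:330,200:440],(400,300))]))
E
```

```text
(no output)
```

View pics/w2.png

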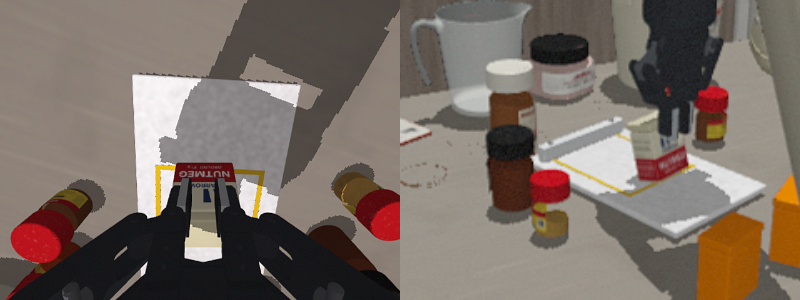

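The tin leans back straight, its lid tilting away at (655,140), with the fingers against its upper front. I push a little further and then pause while it falls.

Request:
move_arm(jaw=[0.8, 0.8, 0.8, 0.8, 0.8, 0.8, 0.8, 0.8, 0.8, 0.8], slide=[[-0.07, 0, 0], [-0.07, 0, 0], [-0.07, 0, 0], [-0.07, 0, 0], [-0.07, 0, 0], [0, 0, 0], [0, 0, 0], [0, 0, 0], [0, 0, 0], [0, 0, 0]], dr=[[0, 0, 0], [0, 0, 0], [0, 0, 0], [0, 0, 0], [0, 0, 0], [0, 0, 0], [0, 0, 0], [0, 0, 0], [0, 0, 0], [0, 0, 0]])

```text
time_s: 5.75
tool_pos: [0.5231, 0.0845, 0.0637]
orientation: [3.142, -0.0, -2.795]
contact_force: [0.0, 0.2, 0.7]
grip_width: 0.203
grasp_force: 0.0
```

```bash
python3 - <<'E'
from h import *
a,_=env.read_camera("wrist");b,_=env.read_camera("scene")
save("w3",np.hstack([cv2.resize(a,(400,300)),cv2.resize(b[150:330,200:440],(400,300))]))
E
```

```text
(no output)
```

View pics/w3.png

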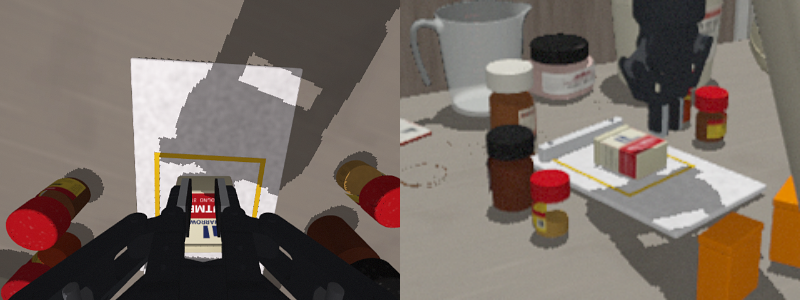

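The tin lies on its back inside the yellow rectangle, at (630,152) in the right half, and the fingers are clear of it. I back off, then measure.

Request:
move_arm(jaw=[0.8, 0.8, 0.8, 0.8, 0.8, 0.8, 0.8], slide=[[0.3, 0, 0], [0.3, 0, 0], [0.3, 0, 0], [0.3, 0, 0], [0.3, 0, 0], [0, 0, 0], [0, 0, 0]], dr=[[0, 0, 0.28], [0, 0, 0.28], [0, 0, 0], [0, 0, 0], [0, 0, 0], [0, 0, 0], [0, 0, 0]])

```text
time_s: 6.43
tool_pos: [0.4663, 0.0664, 0.064]
orientation: [-3.141, 0.0, -2.852]
contact_force: [0.1, 0.0, -0.2]
grip_width: 0.203
grasp_force: 0.0
```

```bash
cat > tin.py <<'E'
from fit import *
s=env.state();im,d=env.read_camera("top");P=cloud("top",d)
c0=np.array([.551,.0995]);y=.2865;R=np.array([[np.cos(y),np.sin(y)],[-np.sin(y),np.cos(y)]])
B=(P[...,:2]-c0)@R.T
k=(abs(B[...,0]-.03)<.06)&(abs(B[...,1])<.05)&(P[...,2]>.034)&(P[...,2]<.055)
k=cv2.morphologyEx(k.astype(np.uint8),cv2.MORPH_OPEN,np.ones((3,3)))>0
print("tin in board",rect(B[k]),k.sum(),np.median(P[k][:,2]), np.percentile(B[k],[1,99],axis=0).round(4))
print("tool in board",R@(s["tool_pos"][:2]-c0),s["tool_pos"],"yaw-board",s["orientation"][2]+np.pi-y,s["time_s"])
bar=(abs(B[...,0]-.1)<.025)&(abs(B[...,1])<.06)&(P[...,2]>.022)&(P[...,2]<.034)
print("bar",np.percentile(B[bar],[2,98],axis=0).round(4))
for t in ["cayenne","mace","five_spice","allspice","cinnamon"]:
    for r in env.silhouettes(t,"top")[:1]: print(t,r["pixel"])
save("top_"+str(round(s["time_s"]*100)),cv2.resize(im[140:300,240:420],None,fx=3.6,fy=3.6,interpolation=cv2.INTER_CUBIC))
E
python3 tin.py
```

```text
tin in board (array([ 0.02188809, -0.00203791]), (63.090492248535156, 54.48707580566406), 2.853440523147583) 694 0.041307674271069295 [[-0.0058 -0.0293]
 [ 0.0527  0.0246]]
tool in board [-0.09065662 -0.00784362] [0.46625522 0.06635684 0.06395578] yaw-board 0.0032495837670440952 6.4333
bar [[ 0.0942 -0.0572]
 [ 0.1062  0.0574]]
cayenne [401.2, 150.5]
mace [263.7, 244.5]
five_spice [262.1, 208.7]
allspice [402.5, 184.3]
cinnamon [324.2, 196.0]
```

Request:
move_arm(jaw=[0.8, 0.8, 0.8, 0.8, 0.8, 0.8], slide=[[0, 0.03, 0.22], [0, 0.03, 0.22], [0, 0.03, 0.22], [0, 0.03, 0.22], [0, 0.03, 0.22], [0, 0, 0]], dr=[[0, 0, 0], [0, 0, 0], [0, 0, 0], [0, 0, 0], [0, 0, 0], [0, 0, 0]])

```text
time_s: 7.23
tool_pos: [0.4633, 0.0725, 0.0178]
orientation: [3.14, -0.003, -2.851]
contact_force: [-0.3, -0.2, 0.6]
grip_width: 0.2
grasp_force: 0.0
```

Request:
move_arm(jaw=[0.8, 0.8, 0.8, 0.8, 0.8, 0.8, 0.8, 0.8], slide=[[-0.2, 0, 0], [-0.2, 0, 0], [-0.2, 0, 0], [-0.2, 0, 0], [-0.2, 0, 0], [-0.2, 0, 0], [-0.2, 0, 0], [0, 0, 0]], dr=[[0, 0, 0], [0, 0, 0], [0, 0, 0], [0, 0, 0], [0, 0, 0], [0, 0, 0], [0, 0, 0], [0, 0, 0]])

```text
time_s: 7.9
tool_pos: [0.5197, 0.0885, 0.0198]
orientation: [-3.141, 0.002, -2.851]
contact_force: [0.2, -0.4, 0.0]
grip_width: 0.202
grasp_force: 0.0
```

Request:
move_arm(jaw=[0.8, 0.8, 0.8, 0.8, 0.8, 0.8, 0.8, 0.8, 0.8, 0.8, 0.8, 0.8], slide=[[-0.07, 0, 0], [-0.07, 0, 0], [-0.07, 0, 0], [-0.07, 0, 0], [-0.07, 0, 0], [-0.07, 0, 0], [-0.07, 0, 0], [-0.07, 0, 0], [-0.07, 0, 0], [-0.07, 0, 0], [-0.07, 0, 0], [0, 0, 0]], dr=[[0, 0, 0], [0, 0, 0], [0, 0, 0], [0, 0, 0], [0, 0, 0], [0, 0, 0], [0, 0, 0], [0, 0, 0], [0, 0, 0], [0, 0, 0], [0, 0, 0], [0, 0, 0]])

```text
time_s: 8.9
tool_pos: [0.5481, 0.0971, 0.0197]
orientation: [-3.141, 0.001, -2.851]
contact_force: [0.2, -0.8, -0.2]
grip_width: 0.201
grasp_force: 0.0
```

```bash
python3 tin.py
```

```text
return _methods._mean(a, axis=axis, dtype=dtype,
  ret = ret.dtype.type(ret / rcount)
Traceback (most recent call last):
  File "tin.py", line 7, in <module>
    print("tin in board",rect(B[k]),k.sum(),np.median(P[k][:,2]), np.percentile(B[k],[1,99],axis=0).round(4))
                                                                  ~~~~~~~~~~~~~^^^^^^^^^^^^^^^^^^^^
IndexError: index -1 is out of bounds for axis 0 with size 0
```

Request:
move_arm(jaw=[0.8, 0.8, 0.8, 0.8, 0.8, 0.8, 0.8], slide=[[-0.06, 0, 0], [-0.06, 0, 0], [-0.06, 0, 0], [-0.06, 0, 0], [-0.06, 0, 0], [-0.06, 0, 0], [0, 0, 0]], dr=[[0, 0, 0], [0, 0, 0], [0, 0, 0], [0, 0, 0], [0, 0, 0], [0, 0, 0], [0, 0, 0]])

```text
time_s: 9.53
tool_pos: [0.5618, 0.1012, 0.0197]
orientation: [-3.141, 0.0, -2.851]
contact_force: [0.7, -0.1, -0.7]
grip_width: 0.197
grasp_force: 0.0
```

Request:
move_arm(jaw=[0.8, 0.8, 0.8], slide=[[-0.04, 0, 0], [-0.04, 0, 0], [0, 0, 0]], dr=[[0, 0, 0], [0, 0, 0], [0, 0, 0]])

```text
time_s: 9.78
tool_pos: [0.5646, 0.1021, 0.0198]
orientation: [-3.141, 0.0, -2.851]
contact_force: [0.8, -1.5, -0.1]
grip_width: 0.202
grasp_force: 0.0
```

```bash
python3 - <<'E'
from h import *
a,_=env.read_camera("wrist");b,_=env.read_camera("scene")
save("w4",np.hstack([cv2.resize(a,(400,300)),cv2.resize(b[190:310,260:420],(400,300))]))
E
```

```text
(no output)
```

View pics/w4.png

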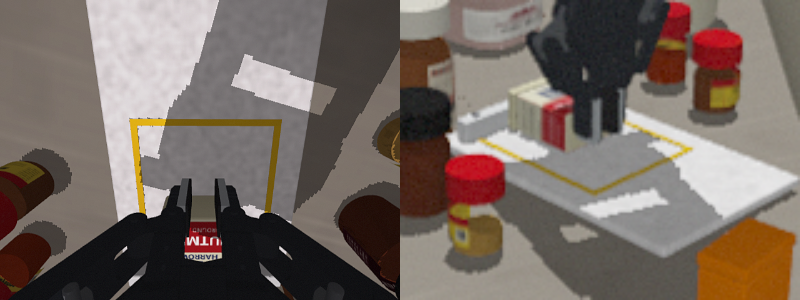

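The tin is nearly at the bar (lid end at about (520,110) right), still on its back. I continue in small steps and watch the force.

Request:
move_arm(jaw=[0.8, 0.8, 0.8, 0.8], slide=[[-0.025, 0, 0], [-0.025, 0, 0], [-0.025, 0, 0], [0, 0, 0]], dr=[[0, 0, 0], [0, 0, 0], [0, 0, 0], [0, 0, 0]])

```text
time_s: 10.22
tool_pos: [0.565, 0.1025, 0.0197]
orientation: [3.141, -0.006, -2.851]
contact_force: [-10.7, -2.9, 7.0]
grip_width: 0.199
grasp_force: 5.6
```

Request:
move_arm(jaw=[0.8, 0.8, 0.8], slide=[[-0.025, 0, 0], [-0.025, 0, 0], [0, 0, 0]], dr=[[0, 0, 0], [0, 0, 0], [0, 0, 0]])

```text
time_s: 10.47
tool_pos: [0.565, 0.1026, 0.0196]
orientation: [3.141, -0.01, -2.851]
contact_force: [-19.3, -8.0, 13.4]
grip_width: 0.202
grasp_force: 10.2
```

The force shows firm contact with the bar (about 20 N), so I back off, lift and retreat.

Request:
move_arm(jaw=[0.8, 0.8, 0.8, 0.8, 0.8, 0.8, 0.8, 0.8, 0.8, 0.8, 0.8], slide=[[0.05, 0, 0], [0.05, 0, 0], [0.05, 0, 0], [0.2, 0, 0], [0.4, 0, 0], [0.4, 0, 0], [0.5, 0, -0.3], [0.5, 0, -0.5], [0.5, 0, -0.6], [0.5, 0, -0.6], [0, 0, 0]], dr=[[0, 0, 0], [0, 0, 0], [0, 0, 0], [0, 0, 0], [0, 0, 0], [0, 0, 0], [0, 0, 0], [0, 0, 0], [0, 0, 0], [0, 0, 0], [0, 0, 0]])

```text
time_s: 11.38
tool_pos: [0.4468, 0.067, 0.103]
orientation: [-3.14, 0.004, -2.851]
contact_force: [1.6, -0.2, 1.1]
grip_width: 0.198
grasp_force: 0.0
```

```bash
sed -i 's/abs(B\[...,0\]-.03)<.06/abs(B[...,0]-.05)<.06/' tin.py; python3 tin.py; ls pics
```

```text
tin in board (array([ 0.06043645, -0.00455115]), (68.63006591796875, 54.291053771972656), 0.12630774080753326) 883 0.04106626723170237 [[ 0.027  -0.0309]
 [ 0.093   0.0221]]
tool in board [-0.10915102 -0.00172383] [0.44678525 0.06700072 0.10297659] yaw-board 0.0036077510848075978 11.3833
bar [[ 0.0943 -0.0577]
 [ 0.1065  0.0576]]
cayenne [323.3, 208.9]
mace [267.3, 245.3]
five_spice [262.6, 210.9]
allspice [403.0, 185.4]
cinnamon [288.3, 146.5]
crop.png
scene.png
top.png
top_1138.png
top_643.png
w1.png
w2.png
w3.png
w4.png
```

View pics/top_1138.png

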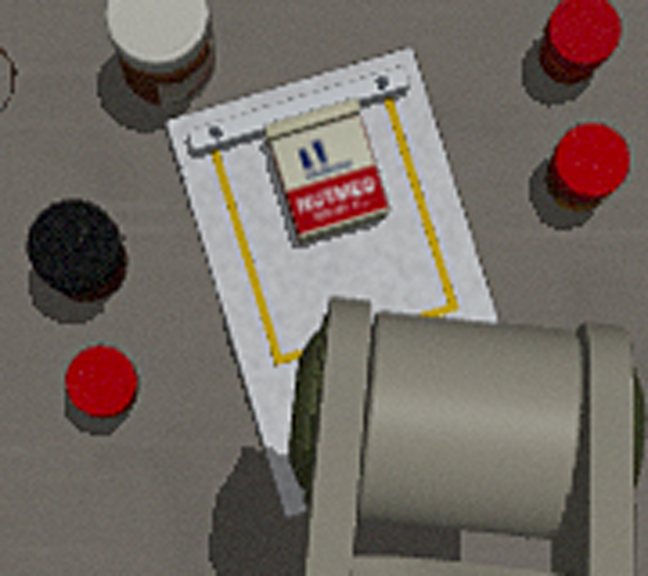

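The tin lies on its back at (325,170), its lid flush against the bar and between the yellow lines (yaw error about 0.1°). The jars stand where they were, and the robot is clear.

```bash
python3 -c "
from h import *
print(env.hand_in())"
```

```text
the job is handed in; nothing more can be done
None
```

The spice tin was toppled straight onto its back and pushed until its lid end sat flat against the stop bar, between the yellow side lines, with the jars left standing and the job handed in after about 11.5 s.

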